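# Hang the spoked hub in the bayonet socket and lock it

### The arm

A 6-joint arm with a two-finger parallel gripper is mounted at the origin on a cart in front of the work surface, level with it; the furniture and walls round the work are solid. World frame = base frame: x ahead of the robot, y to its left, z up, the work surface at z = 0. Lengths are in mm, angles in rad, forces in N, time in s.
With the tool pointing down it reaches from about 300 to 775 mm from the base axis. Payload 14.6 kg.
Tool frame: the origin (TCP) lies at the very end of the fingers, on their centre line; the grasp point (between the pads) lies 19 mm behind it (pinch_z is the distance from the TCP to the grasp point, in mm); x points along the fingers, z is the direction in which the jaws open and shut, and the axes are right-handed (so a half turn about x gives the same grasp; the last joint's range is limited). The gripper opens to 94 mm and grips with 3 to 60 N. Pads are 16 mm wide; open, the fingers measure 119 mm over their backs; the gripper's body (75 mm by 177 mm) begins 78 mm behind the grasp point.
Start: joints at [1.084, 0.3, 1.521, -0, 1.321, -0.067], TCP at [224.164, 502.235, 205.446] pointing down, gripper open.
Joint ranges: [-3.03, 3.03], [-0.79, 2.21], [0.23, 2.52], [-1.04, 4.18], [0, 3.07], [-2.55, 2.55]. Speed limits (rad/s): [2.22, 2.22, 2.57, 3.14, 3.14, 3.14].

### API

Orientations are given as [roll, pitch, yaw] about the fixed x, y, z axes, in that order (R = Rz(yaw) Ry(pitch) Rx(roll)).
In Python, from cell import read_state, camera, sign_off, pinch_z gives the robot as it stands. The module is installed in compiled form; this text tells all that it offers.
- The arm moves only by the tool arm_command, never from a script. Its argument "series" is a list of rows, each a list of 3 entries, a list of its own where there are three numbers: the finger opening in mm, from 0 to 94, then the shift along the tool's x, y, z in mm, then the turn about the tool's x in degrees. A call has 1 to 12 rows; each row is the pose to reach, as a shift and turn from the pose measured when the call began, along the tool's axes at that moment; what a row does not reach only later rows make up. A row lasts 1/8 s, in which the tool goes at most 62.5 mm and 10.7 degrees, less where a joint would pass 70% of its speed; a pose out of reach is approached as far as the arm can. A call with a gripper value outside its range is refused whole. The fingers move at their own pace and stop on an object; "newtons" is the grip in N (left out, the last holds). Time passes only in rows, so rows that repeat a pose let the fingers close. It gives the time, the measured TCP pose, the force and the opening at its end, in the units of the state.
- read_state(): the state, without advancing time (a new reading comes with each control period).
- camera(name): name is "side" or "top"; returns a dict with "pixels" (400x640x3 uint8, red, green, blue), "range_z" (400x640 float32, mm along the optical axis (not along the pixel's ray), 0 where there is no reading), "fov_y" (degrees; the focal length in pixels is half the picture's height over the tangent of half this angle, whatever the lens; pixels are square), "cx", "cy" (the principal point, pixels), "k1" (the pictures are not rectified: a ray, as slopes to the right and down, at radius r is drawn at 1 + k1 r^2 times it, then the intrinsics apply), "R" (3x3) and "t" (3): a world point X has camera coordinates R X + t. Camera axes: x right, y down, z forward; pixel columns grow to the right and rows downward; lengths in mm; the calibration is good to about 2 mm. A picture is of the moment at which its call begins.
- sign_off(): hands the job in, once; it reports no verdict.
The state is a dict: "clock": time; "joints": joint angles; "qd": joint speeds; "effort": joint torques, N m; "eef_pos": TCP position; "eef_rot": TCP orientation; "wrist_force": force on the tool from outside, world axes, zero at the start; "moment": the same for the moment, N m; "finger_gap": finger opening in mm.
Only numpy, scipy, OpenCV 4.12 (cv2) and the standard library are available. Lean on these libraries where they do the work, as an engineer would, in place of code of your own. Each camera call takes 0.05 s, during which the arm holds its last target.

### The job

Pick up the three-spoked hub by its hexagon and lower it into the blue-flanged bayonet socket so that its three brass lugs go down the open slots, over the yellow marks, and rest on the track below; then let go of it. Then, without taking the hexagon again, push a spoke round clockwise (seen from above) until the lugs drop into the notches over the green marks, and leave the hub locked there. Don't push the tin, the mug, the tape measure or the spanner about.

Things in the scene. Friction and masses are not known exactly. Their poses are not given: they have to be found in the camera images.
- hub: Loose aluminium hub, 0.5 kg, 110 mm high, upright on its spigot; the same after each third of a turn. Origin: centre of the spigot's underside, z its axis, up. Spigot 56 mm diameter to z = 60 (lowest 10 mm tapering to 42); 72 mm round head at z = 60 to 66; dark hexagon on top. Three brass lugs, and a spoke straight above each, at 0, 120 and 240 deg from its x axis.
- hexagon: Dark steel hexagon fixed on top of the hub, for lifting it from above: 36 mm across flats, 44 mm high, z = 66 to 110 of the hub. Origin: centre of its underside; axes as the hub's. The normals of its flats lie at 30, 90, 150, ... deg from the hub's x axis; the spokes run out below it (their tops at z = 75 of the hub).
- lug (a point): Tip of the hub's lug on the hub's x axis (radius 42 mm, z = 30 of the hub; axes as the hub's). The lugs are round radial pins of 8 mm diameter.
- spoke (a point): Centre of the red ball (18 mm diameter) at the end of the hub's spoke on the hub's x axis: radius 74 mm, z = 70 of the hub. The spokes are level round steel bars of 10 mm diameter. A push of a few newtons on one turns the hub in the socket.
- socket: Bayonet socket fixed to the table: blue flange, 124 mm diameter, 10 mm thick, with a dark collar, 76 mm outside, 60 inside (2 mm clearance round the spigot), 80 mm high. Origin on its axis at the table top, z up. Three J-shaped slots through the collar's wall: entries open at the top, 13 mm wide, at 0, 120 and 240 deg from its x axis (yellow marks on the flange below them).
- notch0 (a point): Where a lug's tip lies in the locking notch at -52 deg of the socket (radius 42 mm, z = 54; green mark below); the others are at 68 and 188 deg. Notches are 13 mm wide, floor at z = 50, at the end of the track, whose end wall stops the lug. In the notches the hub's origin stands 24 mm above the table; it drops in by its weight, no spring.
- entry0 (a point): Where a lug's tip lies at the foot of the entry at 0 deg of the socket (radius 42 mm, z = 64; axes the socket's). From each entry a track runs 52 deg clockwise seen from above (negative about z) to the notch: floor at z = 60, under a lip at z = 72 to 80. With its lugs on the track floor the hub's origin stands 34 mm above the table.
- entry1 (a point): The same for the entry at 120 deg.
- entry2 (a point): The same for the entry at 240 deg.
- tin: Bystander: paste tin with green side and grey-white lid, 69 mm diameter, 46 mm high; origin at the centre of its underside.
- mug: Bystander: light grey mug, 67 x 96 mm with its handle, 98 mm high; origin at the centre of its underside.
- tape_measure: Bystander: yellow and black tape measure, 72 x 79 x 36 mm; origin at the centre of its underside.
- spanner: Bystander: bright steel spanner lying flat, 171 mm long along its y axis, 30 mm wide, 8 mm thick; origin at the centre of its underside.
Mind the look-alikes: they are no part of the job. There is more than one size of the hub; the job needs the larger.

How it is judged:
By the outcome, as a careful person would: the job done as asked, in the order asked, and still so for the second after the job is handed in, with the robot touching nothing.
It also fails if it takes over 59 s, if anything falls off the work surface, if the arm or the gripper's body presses on something with over 40 N, if the wrist force passes 120 N, or if a joint passes its speed limit or range.

## Working session

There is one attempt and no reset: what is moved stays moved. The work goes in short steps, Python scripts to look and compute and a tool call to move; the robot and the scene stay as the last step left them, time stands still between calls to the robot, and variables do not carry over. Pictures are saved under pics/ and viewed, and the job is handed in when it is done.

Besides the shell and the picture viewer there is one more tool, called after "Emit:" as name(argument=value, ...) on one line, values as JSON. arm_command: Moves the arm, as the interface text tells. Its arguments: {"type":"object","properties":{"series":{"type":"array"},"newtons":{"type":"number"}},"required":["series"]}

```bash
mkdir -p pics; ls; cat > h.py <<'E'
import numpy as np, cv2
from cell import read_state, camera, sign_off, pinch_z
def cam(n):
    c=camera(n); c['f']=200/np.tan(np.radians(c['fov_y'])/2)*c['pixels'].shape[0]/400; c['R']=np.array(c['R']);c['t']=np.array(c['t']);return c
def save(c,fn,box=None,s=1):
    im=c['pixels'][:,:,::-1]
    if box: im=im[box[1]:box[3],box[0]:box[2]]
    cv2.imwrite('pics/'+fn,cv2.resize(im,None,fx=s,fy=s,interpolation=cv2.INTER_CUBIC))
def ray(c,uv):
    uv=np.atleast_2d(np.array(uv,float)); d=(uv-[c['cx'],c['cy']])/c['f']
    u=d.copy()
    for _ in range(20): u=d/(1+c['k1']*(u**2).sum(1,keepdims=True))
    return np.c_[u,np.ones(len(u))]
def onplane(c,uv,z):
    r=ray(c,uv); o=-c['R'].T@c['t']; d=r@c['R']
    return o+d*((z-o[2])/d[:,2])[:,None]
def depth(c,uv):
    r=ray(c,uv); uv=np.atleast_2d(uv).astype(int); z=c['range_z'][uv[:,1],uv[:,0]]
    return (r*z[:,None]-c['t'])@c['R']
def cloud(c):
    v,u=np.mgrid[:400,:640]; return depth(c,np.c_[u.ravel(),v.ravel()]).reshape(400,640,3)
def proj(c,X):
    x=np.atleast_2d(X)@c['R'].T+c['t']; s=x[:,:2]/x[:,2:]; s=s*(1+c['k1']*(s**2).sum(1,keepdims=True)); return s*c['f']+[c['cx'],c['cy']]
E
python3 - <<'E'
from h import *
for n in('top','side'):
    c=cam(n); save(c,n+'0.png'); print(n,c['fov_y'],c['cx'],c['cy'],c['k1'],-c['R'].T@c['t'],c['R'].round(3).tolist())
print(read_state(),pinch_z)
E
```

```text
pics
top 57.07104198930758 317.0971365219427 201.94448855633297 -0.04736277978797676 [ 449.17406865  -89.22354593 1032.62252959] [[-0.004, -1.0, 0.008], [-0.988, 0.003, -0.156], [0.156, -0.009, -0.988]]
side 50.024280391373495 314.8186710016329 194.2438631317576 -0.10004480467512185 [  642.3355025  -1112.07351757   796.45755311] [[0.999, 0.031, -0.007], [0.012, -0.569, -0.822], [-0.03, 0.821, -0.57]]
{'clock': 0.1, 'joints': array([ 1.08441582e+00,  3.00397393e-01,  1.52147372e+00, -8.65827731e-06,
        1.32068900e+00, -6.65952278e-02]), 'qd': array([ 0.00082563,  0.00060548, -0.00348242,  0.00223022,  0.00047244,
       -0.00036273]), 'effort': array([ 2.23722054e-03, -5.32651806e+01, -3.53275144e+01,  7.10355537e-02,
        2.35978479e-02, -9.18530054e-05]), 'eef_pos': array([224.06251771, 502.05639774, 204.97217641]), 'eef_rot': array([ 3.08366611,  1.56982883, -2.04850601]), 'wrist_force': array([ 0.45603857, -0.36478577,  0.51571835]), 'moment': array([-0.00336157,  0.01656462, -0.0035796 ]), 'finger_gap': 93.80270634364433} 18.8
```

View pics/top0.png

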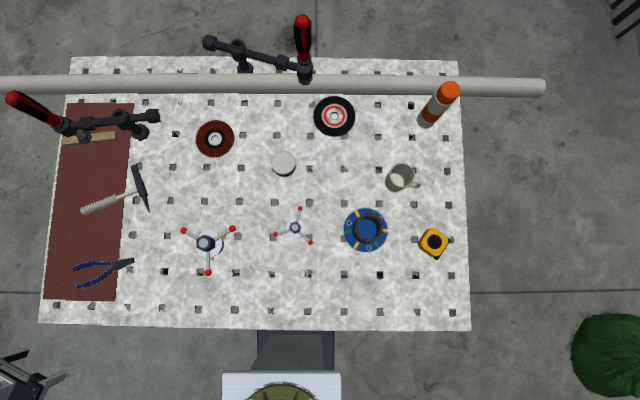

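View pics/side0.png

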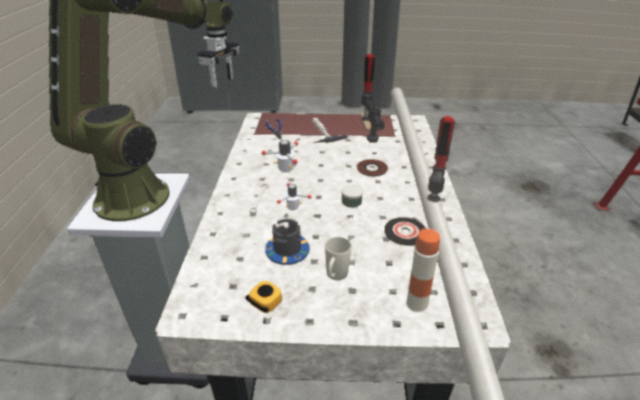

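```bash
python3 - <<'E'
from h import *
c=cam('top'); np.savez('top0.npz',**c)
save(c,'top_hub.png',(160,190,260,290),6); save(c,'top_sock.png',(325,185,415,275),6); save(c,'top_mid.png',(235,190,335,290),6)
for n,p,z in [('hub',(206,242),110),('small',(294,228),80),('sock',(367,229),80),('tin',(284,163),46),('mug',(400,177),98),('tape',(434,242),36)]:
    print(n,onplane(c,p,z)[0].round(0),depth(c,p)[0].round(0))
d=cam('side'); np.savez('side0.npz',**d)
save(d,'side_hub.png',(245,115,345,215),5); save(d,'side_sock.png',(240,195,340,295),5)
E
```

```text
hub [494. 181. 110.] [494. 181. 110.]
small [531. -37.  80.] [531. -38.  81.]
sock [ 528. -227.   80.] [ 534. -237.   11.]
tin [714.  -7.  46.] [713.  -7.  50.]
mug [ 662. -314.   98.] [ 683. -336.    6.]
tape [ 495. -415.   36.] [ 495. -415.   38.]
```

View pics/top_hub.png

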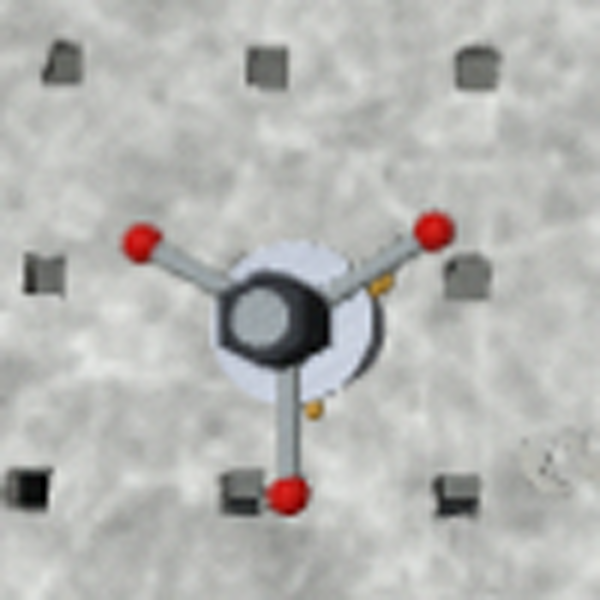

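View pics/top_sock.png

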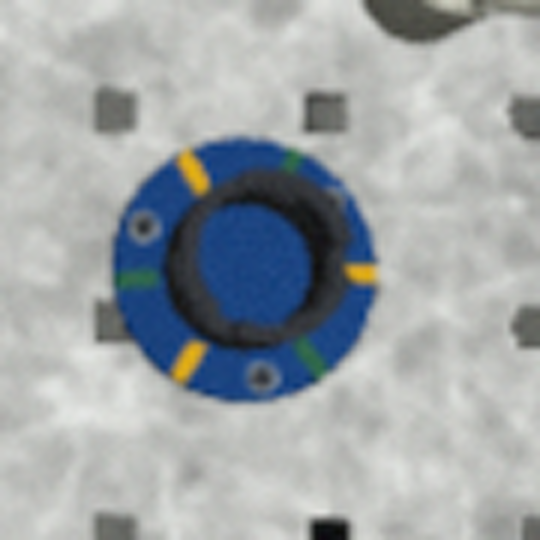

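View pics/top_mid.png

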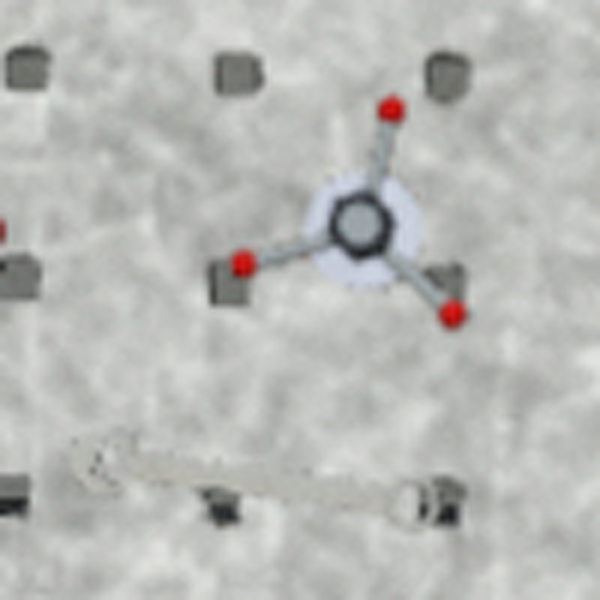

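View pics/side_hub.png

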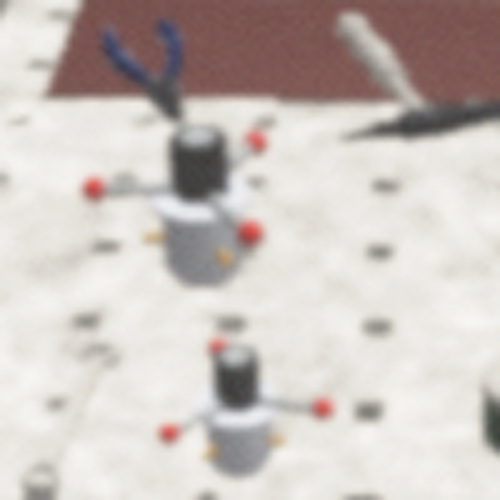

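View pics/side_sock.png

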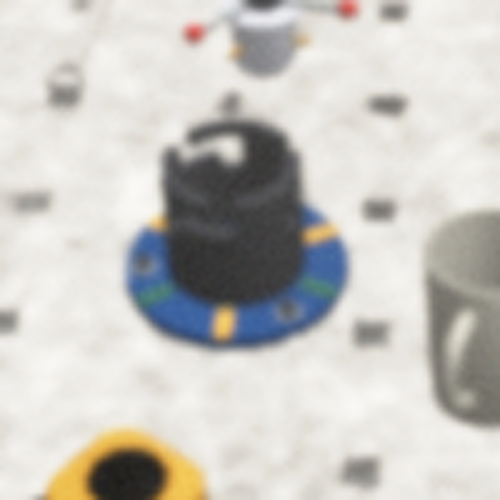

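```bash
cat > meas.py <<'E'
from h import *
def blobs(c,lo,hi,box,mn=6):
    x0,y0,x1,y1=box; hsv=cv2.cvtColor(c['pixels'][y0:y1,x0:x1],cv2.COLOR_RGB2HSV)
    m=cv2.inRange(hsv,lo,hi)
    if lo[0]==0: m|=cv2.inRange(hsv,(174,lo[1],lo[2]),(180,255,255))
    n,l,s,ce=cv2.connectedComponentsWithStats(m)
    return [(ce[i]+[x0,y0],s[i,4]) for i in range(1,n) if s[i,4]>=mn]
E
python3 - <<'E'
from meas import *
T=dict(np.load('top0.npz'));S=dict(np.load('side0.npz'))
for c,box,sb,n in [(T,(160,190,260,290),(325,185,415,275),'top'),(S,(245,115,302,180),(260,225,315,275),'side')]:
    b=[p for p,a in blobs(c,(0,150,90),(8,255,255),box)]
    print(n,[p.round(1).tolist() for p in b])
    P=onplane(c,b,70); print(P.round(1).tolist(), P.mean(0).round(1))
    if len(P)==3:
        v=P-P.mean(0); print(np.degrees(np.arctan2(v[:,1],v[:,0])).round(1), np.linalg.norm(v,axis=1).round(1))
    x0,y0,x1,y1=sb; hsv=cv2.cvtColor(c['pixels'][y0:y1,x0:x1],cv2.COLOR_RGB2HSV)
    for nm,lo,hi in [('blue',(100,120,40),(120,255,255)),('yel',(15,140,100),(32,255,255)),('green',(45,100,30),(85,255,200))]:
        bl=blobs(c,lo,hi,sb,4 if nm!='blue' else 300)
        Q=onplane(c,[p for p,a in bl],10); print(nm,Q.round(1).tolist(),[int(a) for p,a in bl])
    m=cv2.inRange(hsv,(100,120,40),(120,255,255))|cv2.inRange(hsv,(15,120,80),(32,255,255))
    cs=max(cv2.findContours(m,cv2.RETR_EXTERNAL,cv2.CHAIN_APPROX_NONE)[0],key=cv2.contourArea)
    h=cv2.convexHull(cs)[:,0]+[x0,y0]
    cc=cs[:,0]+[x0,y0]; Q=onplane(c,cc,10)[:,:2]
    A=np.c_[2*Q,np.ones(len(Q))]; 
    for _ in range(6):
        s=np.linalg.lstsq(A,(Q**2).sum(1),rcond=None)[0]; r=np.sqrt(s[2]+s[0]**2+s[1]**2)
        e=np.abs(np.linalg.norm(Q-s[:2],axis=1)-r); k=e<max(2,np.percentile(e,80)); Q=Q[k];A=A[k]
    print('flange',s[:2].round(1),r.round(1),len(Q))
E
```

```text
top [[231.6, 228.3], [183.0, 230.0], [207.6, 272.3]]
[[531.9, 126.8, 70.0], [527.5, 254.8, 70.0], [418.3, 185.7, 70.0]] [492.6 189.1  70. ]
[ -57.7   62.  -177.4] [73.7 74.4 74.4]
blue [[516.2, -205.5, 10.0], [535.0, -236.9, 10.0]] [360, 319]
yel [[578.0, -209.6, 10.0], [530.7, -286.0, 10.0], [490.4, -205.3, 10.0]] [17, 12, 17]
green [[583.2, -255.8, 10.0], [528.2, -180.9, 10.0], [492.4, -261.4, 10.0]] [5, 10, 13]
flange [ 532.6 -231.1] 58.3 66
side []Traceback (most recent call last):
  File "<stdin>", line 6, in <module>
  File "h.py", line 15, in onplane
    r=ray(c,uv); o=-c['R'].T@c['t']; d=r@c['R']
  File "h.py", line 10, in ray
    uv=np.atleast_2d(np.array(uv,float)); d=(uv-[c['cx'],c['cy']])/c['f']
                                             ~~^~~~~~~~~~~~~~~~~~
ValueError: operands could not be broadcast together with shapes (1,0) (2,)
```

```bash
python3 - <<'E'
from meas import *
T=dict(np.load('top0.npz'));S=dict(np.load('side0.npz'))
hs=cv2.cvtColor(S['pixels'],cv2.COLOR_RGB2HSV)
print(hs[152,264],hs[143,296],hs[161,295],hs[252,265],hs[259,285],hs[253,271])
print('hextop',onplane(T,(203.4,243.3),110))
def fit(Q):
    Q=Q.copy()
    for _ in range(8):
        A=np.c_[2*Q,np.ones(len(Q))]; s=np.linalg.lstsq(A,(Q**2).sum(1),rcond=None)[0]; r=np.sqrt(s[2]+s[0]**2+s[1]**2)
        e=np.abs(np.linalg.norm(Q-s[:2],axis=1)-r); Q=Q[e<max(1.5,np.percentile(e,85))]
    return s[:2].round(1),r.round(1),len(Q)
# flange+collar: whole dark/colour mask
for c,sb in [(T,(325,185,415,275)),(S,(255,205,320,275))]:
    x0,y0,x1,y1=sb; hsv=cv2.cvtColor(c['pixels'][y0:y1,x0:x1],cv2.COLOR_RGB2HSV)
    for t in (40,60,80):
        m=cv2.inRange(hsv,(0,t,20),(180,255,255))
        cs=max(cv2.findContours(m,cv2.RETR_EXTERNAL,cv2.CHAIN_APPROX_NONE)[0],key=cv2.contourArea)
        print(t,'flange',fit(onplane(c,cs[:,0]+[x0,y0],10)[:,:2]), fit(onplane(c,cs[:,0]+[x0,y0],5)[:,:2]))
    P=cloud(c)[y0:y1,x0:x1].reshape(-1,3)
    k=(P[:,2]>70)&(P[:,2]<90); Q=P[k]; print('collar top',len(Q),Q[:,:2].mean(0).round(1), Q.min(0).round(1),Q.max(0).round(1), fit(Q[:,:2]))
E
```

```text
[  1 138 205] [  1 134 206] [  1 158 205] [109  40 174] [ 21 138 235] [ 87 102 123]
hextop [[490.95050257 187.51876069 110.        ]]
40 flange (array([ 532.9, -232.2]), np.float64(60.5), 113) (array([ 533.3, -232.9]), np.float64(60.8), 113)
60 flange (array([ 532.8, -231.9]), np.float64(60.1), 110) (array([ 533.2, -232.6]), np.float64(60.4), 110)
80 flange (array([ 532.6, -231.8]), np.float64(59.8), 109) (array([ 533. , -232.5]), np.float64(60.0), 109)
collar top 244 [ 542.  -237.9] [ 496.8 -328.2   70.1] [ 645.2 -195.8   88.2] (array([ 571.6, -267. ]), np.float64(80.1), 65)
40 flange (array([ 533. , -237.7]), np.float64(59.7), 54) (array([ 532.3, -232.2]), np.float64(60.1), 54)
60 flange (array([ 533.5, -239. ]), np.float64(58.0), 54) (array([ 532.8, -233.4]), np.float64(58.4), 54)
80 flange (array([ 547.5, -248.5]), np.float64(42.0), 14) (array([ 546.9, -243.1]), np.float64(42.3), 14)
collar top 255 [ 533.2 -236.2] [ 493.5 -272.6   70.1] [ 568.5 -195.5   84.1] (array([ 532.3, -237.3]), np.float64(34.5), 108)
```

```bash
python3 - <<'E'
from meas import *
T=dict(np.load('top0.npz'));S=dict(np.load('side0.npz'))
b=[p for p,a in blobs(S,(0,90,90),(9,255,255),(245,115,320,180))]
P=onplane(S,b,70); print(np.round(b,1).tolist(),P.round(1).tolist(),P.mean(0).round(1)); v=P-P.mean(0); print(np.degrees(np.arctan2(v[:,1],v[:,0])).round(1))
for c,n in((T,'top'),(S,'side')):
    C=cloud(c).reshape(-1,3)
    for nm,ce,r,z0,z1 in [('collar',(533,-232),45,72,88),('hex',(492,188),28,98,120),('head',(492,188),38,58,72),('flange',(533,-232),68,6,15),('flspan',(533,-232),68,6,15)]:
        k=(np.linalg.norm(C[:,:2]-ce,axis=1)<r)&(C[:,2]>z0)&(C[:,2]<z1); Q=C[k]
        (q,rr)=cv2.minEnclosingCircle(Q[:,:2].astype(np.float32)); print(n,nm,len(Q),np.median(Q,0).round(1),'enc',np.round(q,1),round(rr,1))
for nm,lo,hi in [('yel',(15,120,100),(32,255,255)),('green',(40,70,30),(90,255,220))]:
  for c,sb in [(T,(325,185,415,275)),(S,(255,205,320,275))]:
    Q=onplane(c,[p for p,a in blobs(c,lo,hi,sb,4)],10)[:,:2]
    for ce in((533,-232),(533,-235)):
        v=Q-ce; print(nm,np.degrees(np.arctan2(v[:,1],v[:,0])).round(1),np.linalg.norm(v,axis=1).round(1))
E
```

```text
[[268.7, 115.6], [308.6, 117.4], [293.0, 121.0], [286.3, 124.7], [308.6, 127.6], [296.0, 142.7], [263.1, 152.1], [294.5, 161.3]] [[398.9, 495.3, 70.0], [562.6, 479.3, 70.0], [502.1, 444.3, 70.0], [478.4, 410.4, 70.0], [566.7, 385.2, 70.0], [526.4, 260.8, 70.0], [416.4, 189.6, 70.0], [530.4, 128.2, 70.0]] [497.8 349.1  70. ]
[ 124.1   63.5   87.4  107.5   27.6  -72.  -117.   -81.6]
top collar 220 [ 533.5 -234.3   79.6] enc [ 534.3 -233.6] 38.3
top hex 204 [492.  187.  109.9] enc [492.9 188.5] 20.7
top head 307 [491.1 177.5  66. ] enc [493.  189.2] 36.6
top flange 1045 [ 531.  -229.1   10. ] enc [ 534.4 -233.6] 62.1
top flspan 1045 [ 531.  -229.1   10. ] enc [ 534.4 -233.6] 62.1
side collar 238 [ 535.9 -240.3   79.6] enc [ 532.  -233.8] 39.5
side hex 88 [491.4 177.5 110.1] enc [488.  188.3] 23.6
side head 98 [492.1 169.9  67.4] enc [491.6 188.2] 37.5
side flange 563 [ 535.5 -264.1   10.4] enc [ 532.6 -235.9] 63.5
side flspan 563 [ 535.5 -264.1   10.4] enc [ 532.6 -235.9] 63.5
yel [ 26.2 -92.2 148. ] [50.1 53.6 50.2]
yel [ 29.2 -92.3 145.2] [51.5 50.6 51.9]
yel [ 28.3 -93.2] [47.1 48.9]
yel [ 31.4 -93.4] [48.6 45.9]
green [ -25.3   95.5 -144.2] [55.1 50.6 51. ]
green [ -22.4   95.2 -147. ] [53.8 53.6 49.3]
green [ -24.  -146.1] [49.9 51.1]
green [ -20.7 -149. ] [48.7 49.5]
```

```bash
cat >> h.py <<'E'
from scipy.spatial.transform import Rotation as Ro
def tool():
    s=read_state(); R=Ro.from_euler('xyz',s['eef_rot']).as_matrix(); return s,R
def go(p,jaw=None):
    """p world TCP target; jaw = world angle (deg) of tool z (mod 180) -> shift in tool axes, turn about tool x"""
    s,R=tool(); d=R.T@(np.array(p)-s['eef_pos']); a=np.degrees(np.arctan2(R[1,2],R[0,2]))
    print('t',round(s['clock'],2),'pos',s['eef_pos'].round(1),'x',R[:,0].round(3),'jaw',round(a,1),'gap',round(s['finger_gap'],1),'F',s['wrist_force'].round(1),'q',s['joints'].round(2))
    # turn +th about tool x(down) lowers jaw angle by th
    print('shift',d.round(1),'turn', None if jaw is None else [round((a-jaw+90)%180-90,1)])
E
python3 - <<'E'
from h import *
go((492.7,189,200))
s,R=tool();print(R.round(3))
for j in(32.3,92.3,152.3): go((492.7,189,200),j)
for j in(-2.7,57.3,117.3): go((534,-233.5,200),j)
E
```

```text
t 0.2 pos [224.1 502.1 205.1] x [-0.    -0.001 -1.   ] jaw 65.9 gap 93.9 F [ 0.2 -0.4  0.4] q [ 1.08  0.3   1.52  0.    1.32 -0.07]
shift [   5.2 -372.9 -176.5] turn None
[[-0.    -0.913  0.408]
 [-0.001  0.408  0.913]
 [-1.     0.    -0.001]]
t 0.2 pos [224.1 502.1 205.1] x [-0.    -0.001 -1.   ] jaw 65.9 gap 93.9 F [ 0.2 -0.4  0.4] q [ 1.08  0.3   1.52  0.    1.32 -0.07]
shift [   5.2 -372.9 -176.5] turn [np.float64(33.6)]
t 0.2 pos [224.1 502.1 205.1] x [-0.    -0.001 -1.   ] jaw 65.9 gap 93.9 F [ 0.2 -0.4  0.4] q [ 1.08  0.3   1.52  0.    1.32 -0.07]
shift [   5.2 -372.9 -176.5] turn [np.float64(-26.4)]
t 0.2 pos [224.1 502.1 205.1] x [-0.    -0.001 -1.   ] jaw 65.9 gap 93.9 F [ 0.2 -0.4  0.4] q [ 1.08  0.3   1.52  0.    1.32 -0.07]
shift [   5.2 -372.9 -176.5] turn [np.float64(-86.4)]
t 0.2 pos [224.1 502.1 205.1] x [-0.    -0.001 -1.   ] jaw 65.9 gap 93.9 F [ 0.2 -0.4  0.4] q [ 1.08  0.3   1.52  0.    1.32 -0.07]
shift [   5.4 -582.8 -545.5] turn [np.float64(68.6)]
t 0.2 pos [224.1 502.1 205.1] x [-0.    -0.001 -1.   ] jaw 65.9 gap 93.9 F [ 0.2 -0.4  0.4] q [ 1.08  0.3   1.52  0.    1.32 -0.07]
shift [   5.4 -582.8 -545.5] turn [np.float64(8.6)]
t 0.2 pos [224.1 502.1 205.1] x [-0.    -0.001 -1.   ] jaw 65.9 gap 93.9 F [ 0.2 -0.4  0.4] q [ 1.08  0.3   1.52  0.    1.32 -0.07]
shift [   5.4 -582.8 -545.5] turn [np.float64(-51.4)]
```

Emit:
arm_command(series=[[70,[0,-120,-57],11],[70,[2,-250,-118],22],[70,[4,-373,-176.5],33.6],[70,[5,-373,-176.5],33.6],[70,[5,-373,-176.5],33.6],[70,[5,-373,-176.5],33.6],[70,[5,-373,-176.5],33.6],[70,[30,-373,-176.5],33.6],[70,[55,-373,-176.5],33.6],[70,[55,-373,-176.5],33.6]], newtons=20)

```text
clock: 1.45
eef_pos: [492.0, 188.5, 148.8]
eef_rot: [3.0, 1.567, -2.719]
wrist_force: [0.1, 0.8, -0.2]
finger_gap: 70.1
```

```bash
python3 - <<'E'
from h import *
go((492.7,189,79),32.3)
c=cam('top'); save(c,'top1.png',(150,180,270,290),5); d=cam('side'); save(d,'side1.png',(220,70,370,200),5)
E
```

```text
t 1.45 pos [492.  188.5 148.8] x [-0.004 -0.002 -1.   ] jaw 32.3 gap 70.1 F [ 0.1  0.8 -0.2] q [ 0.3   0.31  1.65 -0.    1.19 -0.27]
shift [69.8 -0.   1.1] turn [np.float64(0.0)]
```

View pics/side1.png

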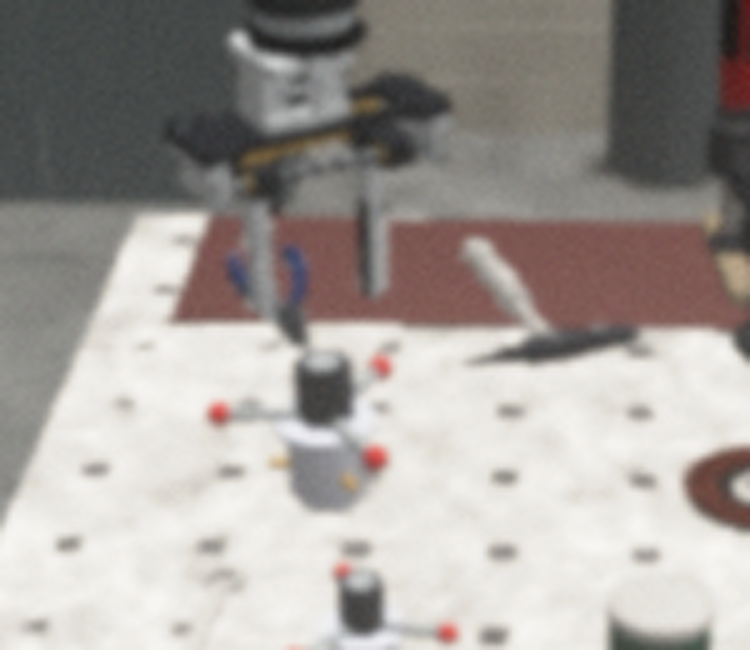

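Emit:
arm_command(series=[[70,[25,0,1],0],[70,[50,0,1],0],[70,[64,0,1],0],[70,[69,0,1],0],[70,[69,0,1],0],[50,[69,0,1],0],[34,[69,0,1],0],[30,[69,0,1],0],[30,[69,0,1],0],[30,[69,0,1],0]], newtons=25)

```text
clock: 2.8
eef_pos: [493.9, 189.5, 82.1]
eef_rot: [-1.585, 1.57, -1.02]
wrist_force: [-0.8, -0.4, 0.9]
finger_gap: 36.0
```

```bash
python3 - <<'E'
from h import *
go((492.7,189,79),32.3)
c=cam('top'); save(c,'top2.png',(150,180,270,290),5); d=cam('side'); save(d,'side2.png',(220,70,370,200),5)
E
```

```text
t 2.8 pos [493.9 189.5  82.1] x [ 0. -0. -1.] jaw 32.4 gap 36.0 F [-0.8 -0.4  0.9] q [ 0.3   0.39  1.71 -0.    1.04 -0.27]
shift [ 3.1  0.2 -1.3] turn [np.float64(0.1)]
```

View pics/side2.png

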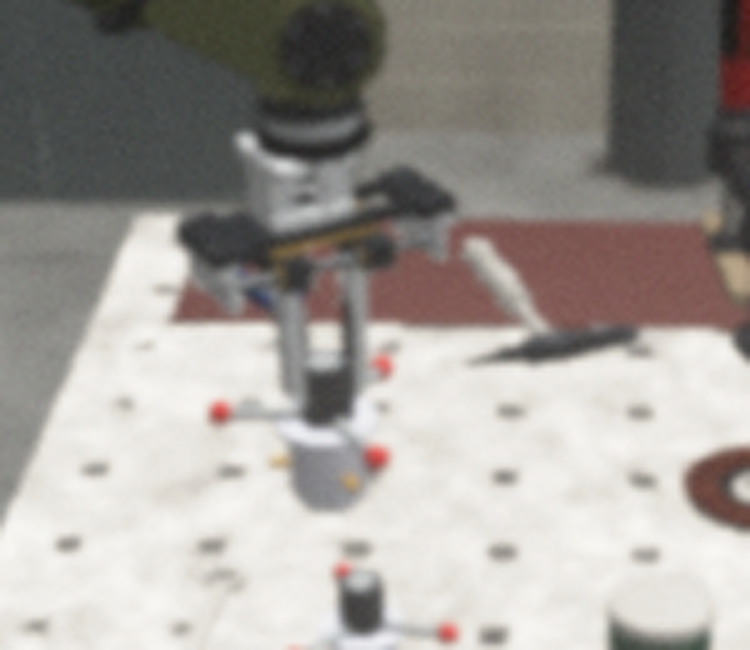

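View pics/top2.png

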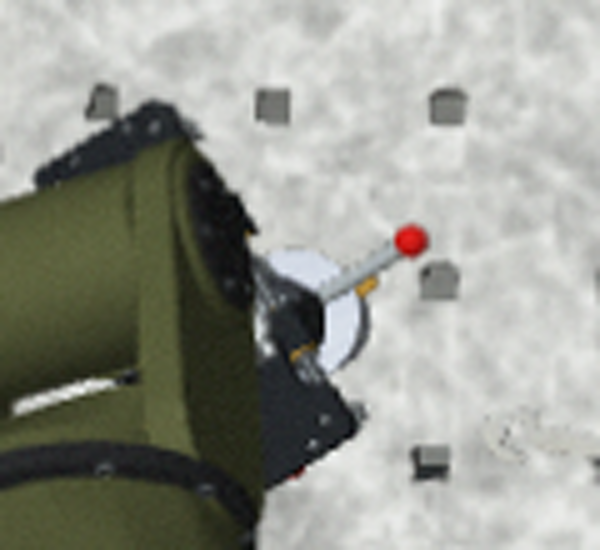

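Emit:
arm_command(series=[[30,[-20,0,0],0],[30,[-60,0,0],0],[30,[-100,0,0],0],[30,[-120,0,0],0],[30,[-120,0,0],0],[30,[-120,0,0],0]])

```text
clock: 3.65
eef_pos: [493.3, 189.4, 200.5]
eef_rot: [3.103, 1.569, -2.616]
wrist_force: [-0.2, 0.7, -6.7]
finger_gap: 36.0
```

```bash
python3 - <<'E'
from h import *
go((534,-233.5,200),-2.7)
c=cam('top'); save(c,'top3.png',(150,150,300,290),5); d=cam('side'); save(d,'side3.png',(220,30,370,180),5)
go((534,-233.5,200),-2.7)
E
```

```text
t 3.65 pos [493.3 189.4 200.5] x [-0.002 -0.001 -1.   ] jaw 32.4 gap 36.0 F [-0.2  0.7 -6.7] q [ 0.3   0.26  1.59 -0.    1.3  -0.27]
shift [   0.9 -379.  -191.9] turn [np.float64(35.1)]
t 3.75 pos [493.4 189.4 200.6] x [-0.002 -0.001 -1.   ] jaw 32.4 gap 35.9 F [-0.3 -0.  -4.9] q [ 0.3   0.26  1.59 -0.    1.3  -0.27]
shift [   1. -379. -192.] turn [np.float64(35.1)]
```

View pics/side3.png

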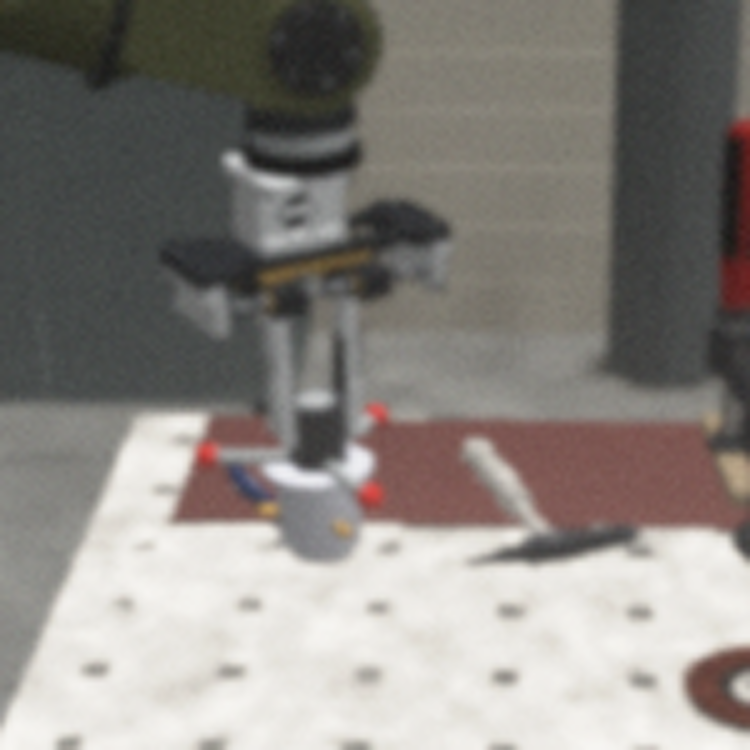

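Emit:
arm_command(series=[[30,[0,-45,-23],4],[30,[0,-100,-51],9],[30,[0,-155,-78],14],[30,[0,-210,-106],19],[30,[0,-265,-134],24],[30,[0,-315,-160],29],[30,[0,-355,-180],33],[30,[0,-375,-190],35],[30,[0,-379,-192],35.1],[30,[0,-379,-192],35.1],[30,[0,-379,-192],35.1],[30,[0,-379,-192],35.1]])

```text
clock: 5.25
eef_pos: [534.1, -232.7, 201.2]
eef_rot: [-2.514, 1.569, -2.561]
wrist_force: [-0.1, -0.0, -4.7]
finger_gap: 36.4
```

```bash
python3 - <<'E'
from meas import *
c=cam('top'); save(c,'top4.png',(300,140,450,290),5); d=cam('side'); save(d,'side4.png',(220,110,370,290),4)
np.savez('top4.npz',**c);np.savez('side4.npz',**d)
go((534,-233.5,150),-2.7)
for n,k,box in(('top',c,(300,140,450,290)),('side',d,(220,110,370,290))):
    b=[p for p,a in blobs(k,(0,120,90),(9,255,255),box)]
    z=read_state()['eef_pos'][2]-82+70
    print(n,np.round(b,1).tolist(),onplane(k,b,z).round(1).tolist() if b else '')
E
```

```text
t 5.35 pos [ 534.1 -233.   201.2] x [-0.002 -0.001 -1.   ] jaw -2.7 gap 35.9 F [-0.3 -0.1 -5.2] q [-0.47  0.38  1.43 -0.    1.34 -0.43]
shift [51.2 -0.4  0. ] turn [np.float64(0.0)]
top [[360.2, 194.5], [300.4, 207.7], [309.9, 241.8]] [[599.6, -197.3, 189.2], [568.9, -58.0, 189.2], [490.1, -79.9, 189.2]]
side [[260.9, 182.2], [311.0, 184.5], [279.8, 211.2]] [[468.8, -183.9, 189.2], [599.5, -192.4, 189.2], [530.4, -307.8, 189.2]]
```

View pics/side4.png

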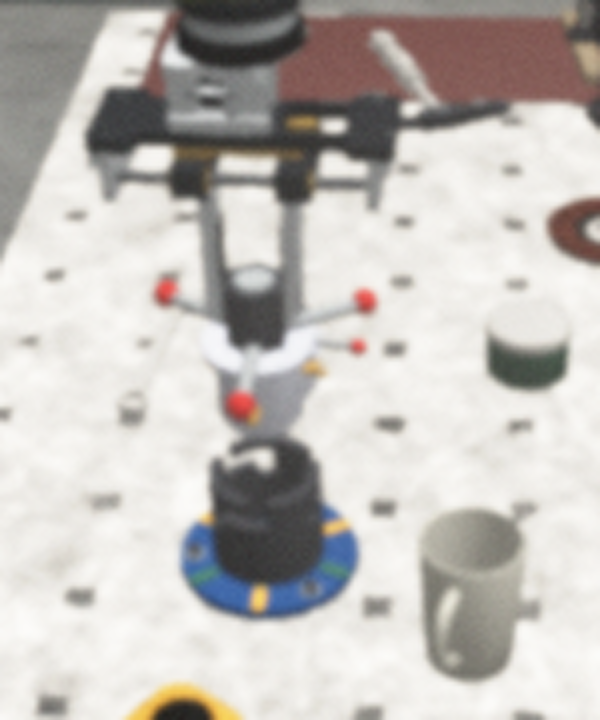

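View pics/top4.png

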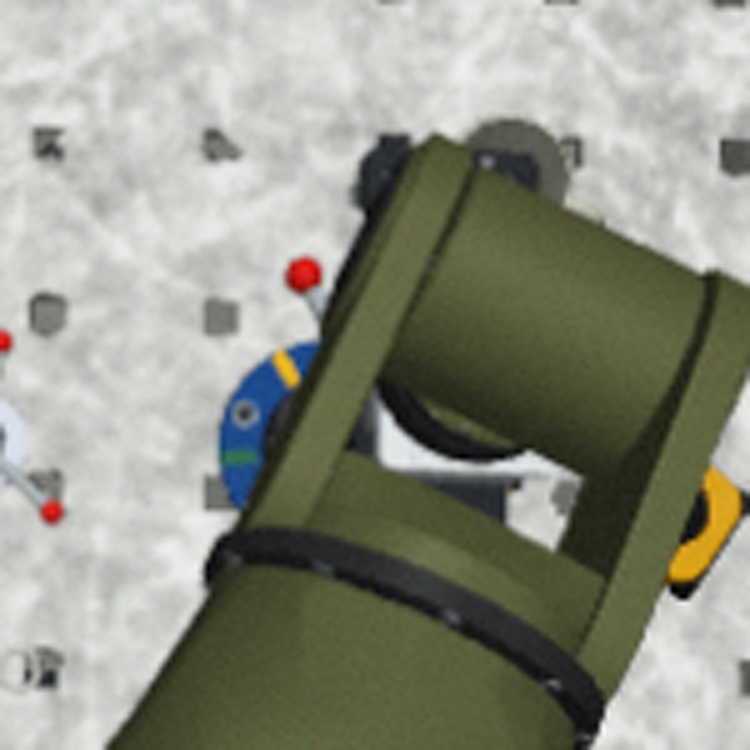

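Emit:
arm_command(series=[[30,[15,-0.4,0],0],[30,[32,-0.4,0],0],[30,[38,-0.4,0],0],[30,[44,-0.4,0],0],[30,[50,-0.4,0],0],[30,[56,-0.4,0],0],[30,[56,-0.4,0],0]])

```text
clock: 6.22
eef_pos: [533.8, -233.6, 144.8]
eef_rot: [-2.567, 1.568, -2.614]
wrist_force: [0.0, -1.8, -5.3]
finger_gap: 36.3
```

```bash
python3 - <<'E'
from meas import *
go((534,-233.5,116),-2.7); print(read_state()['moment'])
d=cam('side'); save(d,'side5.png',(220,130,350,290),4)
E
```

```text
t 6.22 pos [ 533.8 -233.6  144.8] x [-0.002 -0.001 -1.   ] jaw -2.7 gap 36.3 F [ 0.  -1.8 -5.3] q [-0.47  0.43  1.49 -0.    1.22 -0.43]
shift [28.8  0.1  0.2] turn [np.float64(-0.0)]
[-0.61620031  0.1761928   0.05946161]
```

View pics/side5.png

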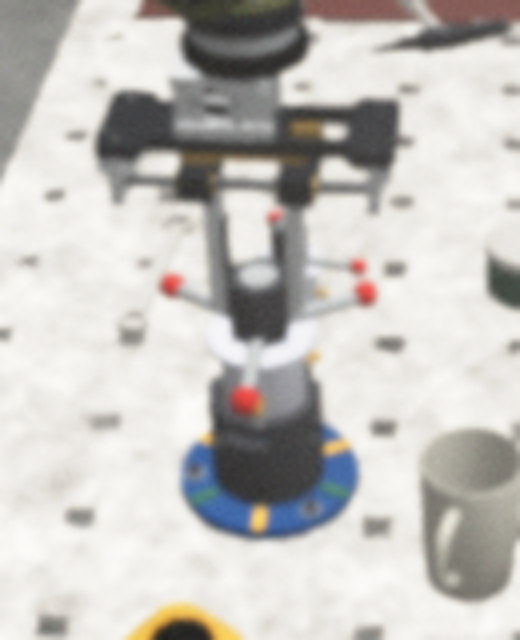

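Emit:
arm_command(series=[[30,[4,-0.5,0],0],[30,[8,-0.5,0],0],[30,[11,-0.5,0],0],[30,[14,-0.5,0],0],[30,[14,-0.5,0],0]])

```text
clock: 6.9
eef_pos: [533.7, -234.1, 130.8]
eef_rot: [-2.645, 1.568, -2.692]
wrist_force: [-0.5, -0.3, -4.1]
finger_gap: 35.8
```

```bash
python3 - <<'E'
from meas import *
go((534,-233.5,116),-2.7); print(read_state()['moment'])
E
```

```text
t 6.9 pos [ 533.7 -234.1  130.8] x [-0.002 -0.001 -1.   ] jaw -2.7 gap 35.8 F [-0.5 -0.3 -4.1] q [-0.48  0.44  1.51 -0.    1.19 -0.43]
shift [14.8  0.6  0.3] turn [np.float64(0.0)]
[-0.0076654   0.05096401 -0.02966502]
```

Emit:
arm_command(series=[[30,[4,0,0],0],[30,[8,0,0],0],[30,[11,0,0],0],[30,[13,0,0],0],[30,[13.5,0,0],0],[30,[13.5,0,0],0]])

```text
clock: 7.65
eef_pos: [533.7, -234.1, 117.4]
eef_rot: [-2.634, 1.568, -2.681]
wrist_force: [0.8, 0.2, -4.3]
finger_gap: 35.8
```

```bash
python3 - <<'E'
from meas import *
go((534,-233.5,116),-2.7); print(read_state()['moment'])
d=cam('side'); save(d,'side6.png',(220,150,350,290),5)
E
```

```text
t 7.65 pos [ 533.7 -234.1  117.4] x [-0.002 -0.001 -1.   ] jaw -2.7 gap 35.8 F [ 0.8  0.2 -4.3] q [-0.48  0.46  1.52 -0.    1.17 -0.43]
shift [1.4 0.6 0.3] turn [np.float64(-0.0)]
[-0.0986726   0.06622496 -0.01588188]
```

View pics/side6.png

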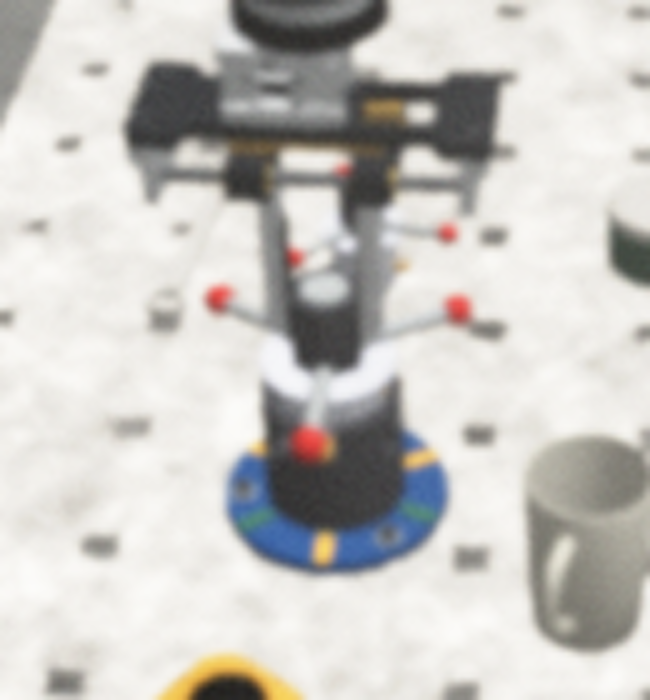

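Emit:
arm_command(series=[[30,[1,0,0],0],[30,[2,0,0],0],[30,[2,0,0],0]])

```text
clock: 8.07
eef_pos: [534.0, -234.1, 116.8]
eef_rot: [-2.19, 1.569, -2.237]
wrist_force: [-5.1, 3.7, 9.7]
finger_gap: 35.6
```

```bash
python3 - <<'E'
from meas import *
go((534,-233.5,116),-2.7); print(read_state()['moment'])
E
```

```text
t 8.07 pos [ 534.  -234.1  116.8] x [-0.001 -0.002 -1.   ] jaw -2.7 gap 35.6 F [-5.1  3.7  9.7] q [-0.47  0.46  1.52 -0.    1.16 -0.43]
shift [ 0.8  0.6 -0. ] turn [np.float64(-0.0)]
[ 0.4986541   1.20424618 -0.1189425 ]
```

Emit:
arm_command(series=[[45,[-0.5,0,0],0],[60,[-0.5,0,0],0],[60,[-0.5,0,0],0],[60,[-20,0,0],0],[60,[-50,0,0],0],[60,[-75,0,0],0],[60,[-75,0,0],0]])

```text
clock: 8.95
eef_pos: [534.7, -234.3, 193.2]
eef_rot: [-1.082, 1.567, -1.129]
wrist_force: [-0.5, 0.5, -1.0]
finger_gap: 59.9
```

```bash
python3 - <<'E'
from meas import *
go((534,-233.5,116),-2.7)
d=cam('side'); save(d,'side7.png',(220,150,350,290),5)
b=[p for p,a in blobs(d,(0,120,90),(9,255,255),(240,170,330,245))]
print(np.round(b,1).tolist(),onplane(d,b,104).round(1).tolist())
E
```

```text
t 8.95 pos [ 534.7 -234.3  193.2] x [ 0.001 -0.003 -1.   ] jaw -2.7 gap 59.9 F [-0.5  0.5 -1. ] q [-0.47  0.38  1.44 -0.    1.32 -0.43]
shift [77.2  1.  -0.9] turn [np.float64(0.0)]
[[263.5, 209.3], [311.4, 211.4], [281.2, 237.9]] [[469.6, -187.8, 104.0], [599.5, -194.2, 104.0], [528.9, -305.0, 104.0]]
```

View pics/side7.png

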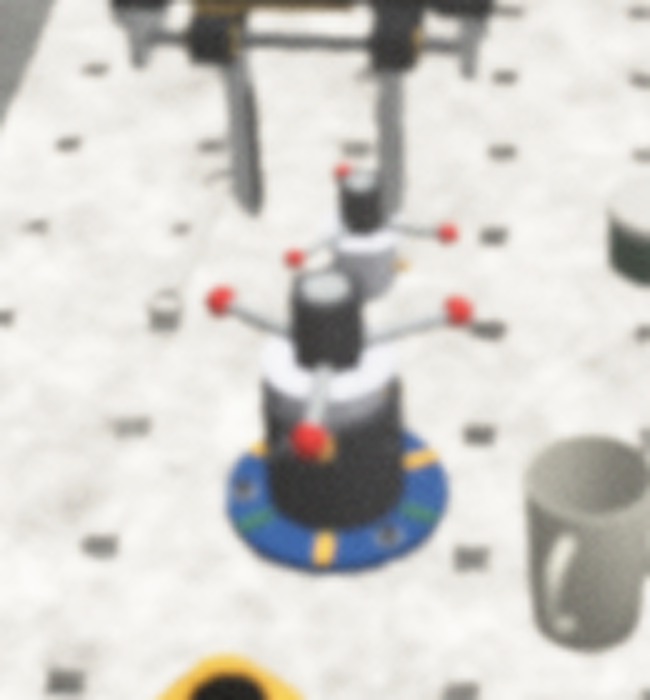

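```bash
cat >> h.py <<'E'
C0=np.array([534,-234.])
def P(phi,off,r=53,z=88):
    a=np.radians(phi); return np.r_[C0+r*np.array([np.cos(a),np.sin(a)])+off*np.array([-np.sin(a),np.cos(a)]),z]
E
python3 - <<'E'
from h import *
go(P(147.3,26,z=193),57.3)
E
```

```text
t 9.0 pos [ 534.2 -234.   191.6] x [-0.001 -0.002 -1.   ] jaw -2.7 gap 60.2 F [ 0.   1.2 -0.1] q [-0.47  0.38  1.44 -0.    1.32 -0.43]
shift [ -1.3   4.  -59.1] turn [np.float64(-60.0)]
```

Emit:
arm_command(series=[[0,[0,2,-25],-9],[0,[0,4,-45],-18],[0,[0,4,-59],-27],[0,[0,4,-59],-36],[0,[0,4,-59],-45],[0,[0,4,-59],-54],[0,[0,4,-59],-60],[0,[0,4,-59],-60],[0,[0,4,-59],-60]])

```text
clock: 10.12
eef_pos: [475.3, -227.1, 191.0]
eef_rot: [2.949, 1.569, -2.337]
wrist_force: [-0.3, 0.2, 0.8]
finger_gap: 0.4
```

```bash
python3 - <<'E'
from h import *
go(P(147.3,26,z=88),57.3)
c=cam('top');save(c,'top8.png',(300,160,430,280),5)
d=cam('side'); save(d,'side8.png',(220,130,350,270),5)
E
```

```text
t 10.12 pos [ 475.3 -227.1  191. ] x [-0.002 -0.002 -1.   ] jaw 57.2 gap 0.4 F [-0.3  0.2  0.8] q [-0.51  0.26  1.61 -0.    1.28 -1.51]
shift [103.   -0.2   0.2] turn [np.float64(-0.1)]
```

View pics/side8.png

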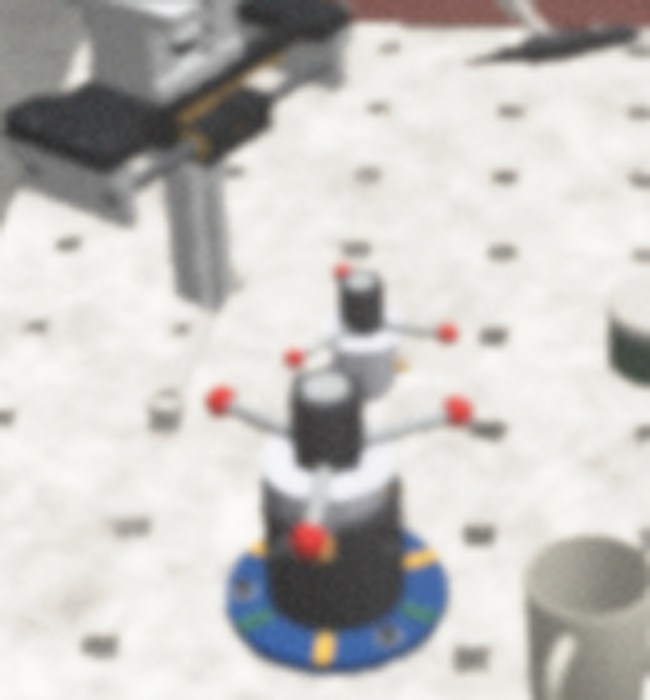

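View pics/top8.png

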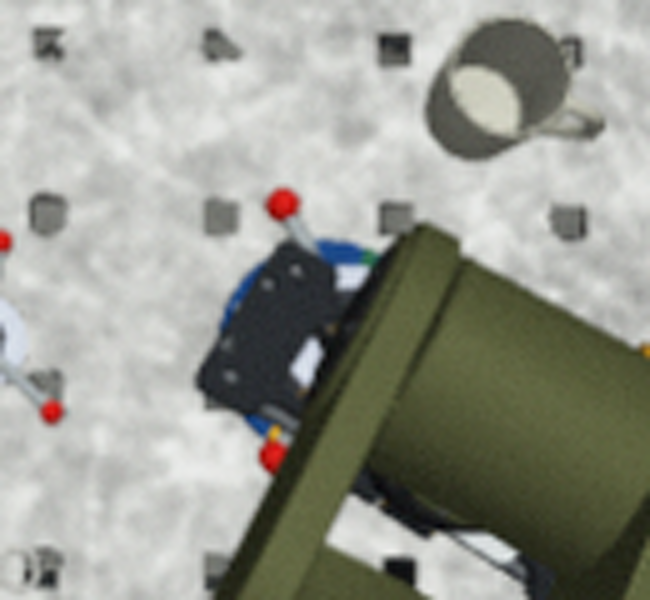

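Emit:
arm_command(series=[[0,[30,0,0],0],[0,[60,0,0],0],[0,[85,0,0],0],[0,[102,0,0],0],[0,[102,0,0],0],[0,[102,0,0],0]])

```text
clock: 10.98
eef_pos: [475.7, -227.6, 90.2]
eef_rot: [-2.548, 1.568, -1.55]
wrist_force: [-0.7, 0.1, 0.3]
finger_gap: 0.6
```

```bash
python3 - <<'E'
from h import *
go(P(147.3,26,z=88),57.3)
d=cam('side'); save(d,'side9.png',(220,150,350,290),5)
for phi in (147,141,135,129): 
    print(phi); go(P(phi,17.5),phi-90)
E
```

```text
t 10.97 pos [ 475.7 -227.6   90.2] x [ 0.    -0.002 -1.   ] jaw 57.2 gap 0.6 F [-0.7  0.1  0.3] q [-0.51  0.38  1.71 -0.    1.06 -1.51]
shift [2.2 0.5 0.1] turn [np.float64(-0.1)]
147
t 11.03 pos [ 475.7 -227.6   90.3] x [ 0.    -0.003 -1.   ] jaw 57.2 gap 0.3 F [ 0.   0.4 -1. ] q [-0.51  0.38  1.71 -0.    1.06 -1.51]
shift [2.3 0.6 8.9] turn [np.float64(0.2)]
141
t 11.03 pos [ 475.7 -227.6   90.3] x [ 0.    -0.003 -1.   ] jaw 57.2 gap 0.3 F [ 0.   0.4 -1. ] q [-0.51  0.38  1.71 -0.    1.06 -1.51]
shift [ 2.3  2.1 14.6] turn [np.float64(6.2)]
135
t 11.03 pos [ 475.7 -227.6   90.3] x [ 0.    -0.003 -1.   ] jaw 57.2 gap 0.3 F [ 0.   0.4 -1. ] q [-0.51  0.38  1.71 -0.    1.06 -1.51]
shift [ 2.3  3.  20.3] turn [np.float64(12.2)]
129
t 11.03 pos [ 475.7 -227.6   90.3] x [ 0.    -0.003 -1.   ] jaw 57.2 gap 0.3 F [ 0.   0.4 -1. ] q [-0.51  0.38  1.71 -0.    1.06 -1.51]
shift [ 2.3  3.3 26.2] turn [np.float64(18.2)]
```

View pics/side9.png

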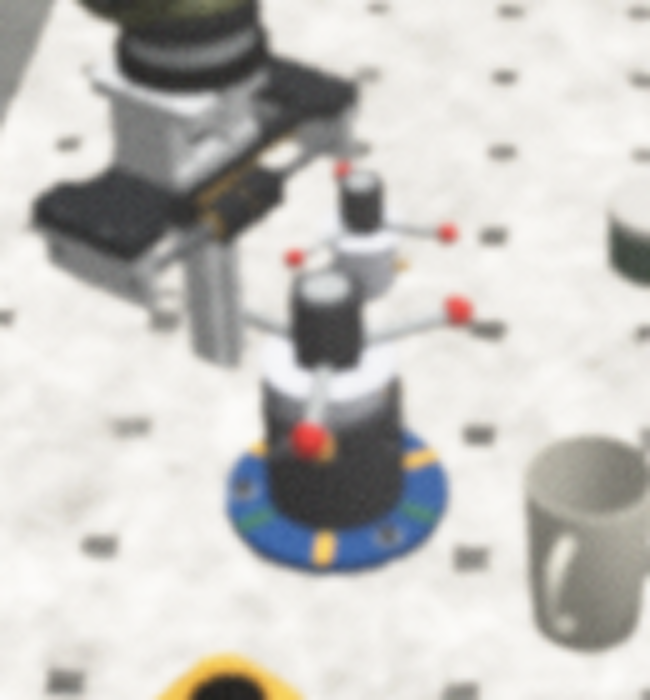

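Emit:
arm_command(series=[[0,[2,0.5,4],0],[0,[2,0.5,7],0],[0,[2,0.8,10],1],[0,[2,1.3,12],3],[0,[2,2,14.5],6],[0,[2,2.5,17.5],9],[0,[2,3,20.3],12],[0,[2,3,20.3],12]])

```text
clock: 12.02
eef_pos: [484.1, -208.8, 88.3]
eef_rot: [-2.349, 1.568, -1.56]
wrist_force: [-1.0, 0.5, 0.4]
finger_gap: 0.3
```

```bash
python3 - <<'E'
from h import *
for phi in (135,129,123,117,111,105,100,97): 
    print(phi); go(P(phi,17.5),phi-90)
d=cam('side'); save(d,'side10.png',(220,150,350,290),5)
E
```

```text
135
t 12.03 pos [ 484.1 -208.8   88.3] x [ 0.    -0.003 -1.   ] jaw 45.2 gap 0.3 F [-1.   0.5  0.4] q [-0.48  0.38  1.71 -0.    1.05 -1.26]
shift [ 0.3 -0.1 -0.1] turn [np.float64(0.2)]
129
t 12.03 pos [ 484.1 -208.8   88.3] x [ 0.    -0.003 -1.   ] jaw 45.2 gap 0.3 F [-1.   0.5  0.4] q [-0.48  0.38  1.71 -0.    1.05 -1.26]
shift [0.3 1.4 5.5] turn [np.float64(6.2)]
123
t 12.03 pos [ 484.1 -208.8   88.3] x [ 0.    -0.003 -1.   ] jaw 45.2 gap 0.3 F [-1.   0.5  0.4] q [-0.48  0.38  1.71 -0.    1.05 -1.26]
shift [ 0.3  2.3 11.3] turn [np.float64(12.2)]
117
t 12.03 pos [ 484.1 -208.8   88.3] x [ 0.    -0.003 -1.   ] jaw 45.2 gap 0.3 F [-1.   0.5  0.4] q [-0.48  0.38  1.71 -0.    1.05 -1.26]
shift [ 0.3  2.6 17.1] turn [np.float64(18.2)]
111
t 12.03 pos [ 484.1 -208.8   88.3] x [ 0.    -0.003 -1.   ] jaw 45.2 gap 0.3 F [-1.   0.5  0.4] q [-0.48  0.38  1.71 -0.    1.05 -1.26]
shift [ 0.2  2.4 23. ] turn [np.float64(24.2)]
105
t 12.03 pos [ 484.1 -208.8   88.3] x [ 0.    -0.003 -1.   ] jaw 45.2 gap 0.3 F [-1.   0.5  0.4] q [-0.48  0.38  1.71 -0.    1.05 -1.26]
shift [ 0.2  1.4 28.8] turn [np.float64(30.2)]
100
t 12.03 pos [ 484.1 -208.8   88.3] x [ 0.    -0.003 -1.   ] jaw 45.2 gap 0.3 F [-1.   0.5  0.4] q [-0.48  0.38  1.71 -0.    1.05 -1.26]
shift [ 0.2  0.2 33.5] turn [np.float64(35.2)]
97
t 12.03 pos [ 484.1 -208.8   88.3] x [ 0.    -0.003 -1.   ] jaw 45.2 gap 0.3 F [-1.   0.5  0.4] q [-0.48  0.38  1.71 -0.    1.05 -1.26]
shift [ 0.2 -0.7 36.2] turn [np.float64(38.2)]
```

View pics/side10.png

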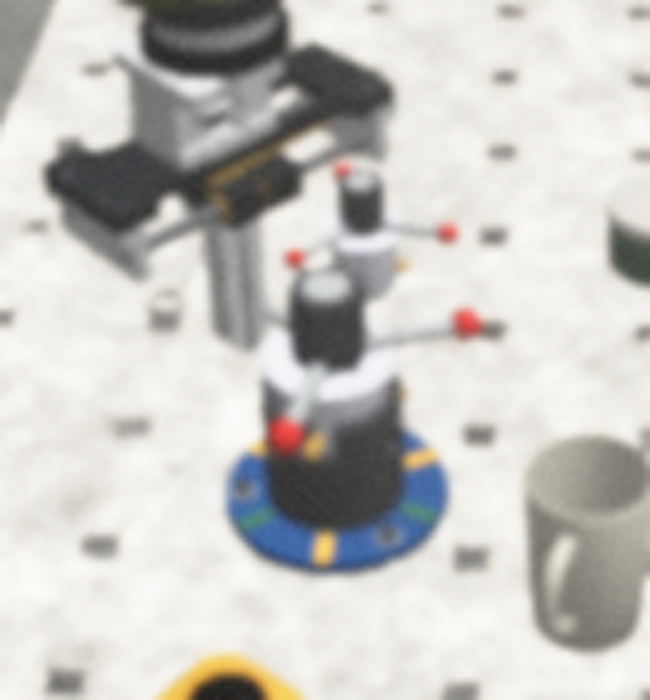

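Emit:
arm_command(series=[[0,[0.3,0.8,2.7],3],[0,[0.3,1.4,5.5],6],[0,[0.3,1.9,8.4],9],[0,[0.3,2.3,11.3],12],[0,[0.3,2.5,14.2],15],[0,[0.3,2.6,17.1],18],[0,[0.3,2.5,20],21],[0,[0.3,2.4,23],24],[0,[0.3,1.9,26],27],[0,[0.3,1.4,28.8],30],[0,[0.3,1.4,28.8],30]])

```text
clock: 13.45
eef_pos: [503.5, -187.3, 87.8]
eef_rot: [-1.779, 1.568, -1.512]
wrist_force: [-1.0, -0.0, -0.5]
finger_gap: 0.3
```

```bash
python3 - <<'E'
from meas import *
for phi in (105,102,99,96,94,92,90): 
    print(phi); go(P(phi,17.5),phi-90)
d=cam('side'); save(d,'side11.png',(220,150,350,290),5)
b=[p for p,a in blobs(d,(0,120,90),(9,255,255),(240,170,330,250))]
Q=onplane(d,b,104); v=Q[:,:2]-[533,-230.5]; print(Q.round(1).tolist(),np.degrees(np.arctan2(v[:,1],v[:,0])).round(1))
E
```

```text
105
t 13.45 pos [ 503.5 -187.3   87.8] x [ 0.    -0.002 -1.   ] jaw 15.3 gap 0.3 F [-1.  -0.  -0.5] q [-0.42  0.4   1.68 -0.    1.06 -0.69]
shift [-0.2  0.  -0.1] turn [np.float64(0.3)]
102
t 13.45 pos [ 503.5 -187.3   87.8] x [ 0.    -0.002 -1.   ] jaw 15.3 gap 0.3 F [-1.  -0.  -0.5] q [-0.42  0.4   1.68 -0.    1.06 -0.69]
shift [-0.2  0.8  2.7] turn [np.float64(3.3)]
99
t 13.45 pos [ 503.5 -187.3   87.8] x [ 0.    -0.002 -1.   ] jaw 15.3 gap 0.3 F [-1.  -0.  -0.5] q [-0.42  0.4   1.68 -0.    1.06 -0.69]
shift [-0.2  1.5  5.5] turn [np.float64(6.3)]
96
t 13.45 pos [ 503.5 -187.3   87.8] x [ 0.    -0.002 -1.   ] jaw 15.3 gap 0.3 F [-1.  -0.  -0.5] q [-0.42  0.4   1.68 -0.    1.06 -0.69]
shift [-0.2  2.   8.4] turn [np.float64(9.3)]
94
t 13.45 pos [ 503.5 -187.3   87.8] x [ 0.    -0.002 -1.   ] jaw 15.3 gap 0.3 F [-1.  -0.  -0.5] q [-0.42  0.4   1.68 -0.    1.06 -0.69]
shift [-0.2  2.3 10.3] turn [np.float64(11.3)]
92
t 13.45 pos [ 503.5 -187.3   87.8] x [ 0.    -0.002 -1.   ] jaw 15.3 gap 0.3 F [-1.  -0.  -0.5] q [-0.42  0.4   1.68 -0.    1.06 -0.69]
shift [-0.2  2.5 12.3] turn [np.float64(13.3)]
90
t 13.45 pos [ 503.5 -187.3   87.8] x [ 0.    -0.002 -1.   ] jaw 15.3 gap 0.3 F [-1.  -0.  -0.5] q [-0.42  0.4   1.68 -0.    1.06 -0.69]
shift [-0.2  2.6 14.2] turn [np.float64(15.3)]
[[605.7, -246.1, 104.0], [483.1, -283.2, 104.0]] [ -12.1 -133.4]
```

View pics/side11.png

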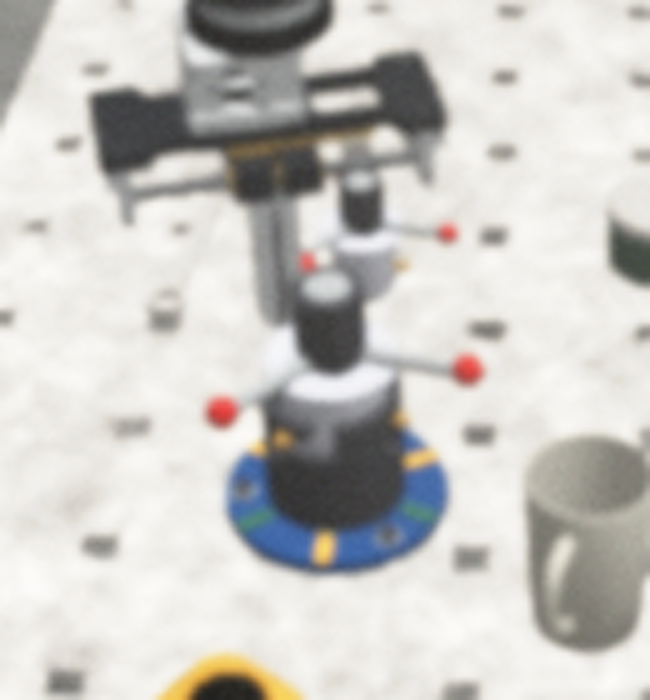

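Emit:
arm_command(series=[[0,[0,0.5,1.7],2],[0,[0,1,3.5],4],[0,[0,1.4,5.3],6],[0,[0,1.7,6.9],7.5],[0,[0,2,8.4],9],[0,[0,2,8.4],9]])

```text
clock: 14.25
eef_pos: [511.2, -183.2, 87.9]
eef_rot: [-1.495, 1.568, -1.384]
wrist_force: [-0.4, -1.5, -0.7]
finger_gap: 0.4
```

```bash
python3 - <<'E'
from meas import *
for phi in (96,94,92,90): 
    print(phi); go(P(phi,17.5),phi-90)
d=cam('side'); save(d,'side12.png',(220,150,350,290),5)
b=[p for p,a in blobs(d,(0,120,90),(9,255,255),(240,170,330,250))]
for z in(104,94):
  Q=onplane(d,b,z); v=Q[:,:2]-[533,-230.5]; print(Q.round(1).tolist(),np.degrees(np.arctan2(v[:,1],v[:,0])).round(1))
E
```

```text
96
t 14.25 pos [ 511.2 -183.2   87.9] x [ 0.    -0.003 -1.   ] jaw 6.3 gap 0.4 F [-0.4 -1.5 -0.7] q [-0.41  0.41  1.66 -0.    1.07 -0.52]
shift [-0.1  0.1 -0.1] turn [np.float64(0.3)]
94
t 14.25 pos [ 511.2 -183.2   87.9] x [ 0.    -0.003 -1.   ] jaw 6.3 gap 0.4 F [-0.4 -1.5 -0.7] q [-0.41  0.41  1.66 -0.    1.07 -0.52]
shift [-0.1  0.6  1.7] turn [np.float64(2.3)]
92
t 14.25 pos [ 511.2 -183.2   87.9] x [ 0.    -0.003 -1.   ] jaw 6.3 gap 0.4 F [-0.4 -1.5 -0.7] q [-0.41  0.41  1.66 -0.    1.07 -0.52]
shift [-0.1  1.1  3.6] turn [np.float64(4.3)]
90
t 14.25 pos [ 511.2 -183.2   87.9] x [ 0.    -0.003 -1.   ] jaw 6.3 gap 0.4 F [-0.4 -1.5 -0.7] q [-0.41  0.41  1.66 -0.    1.07 -0.52]
shift [-0.1  1.6  5.5] turn [np.float64(6.3)]
[[528.3, -166.7, 104.0], [600.6, -274.1, 104.0], [474.9, -286.9, 104.0]] [  94.2  -32.8 -135.8]
[[526.7, -153.0, 94.0], [600.0, -262.0, 94.0], [472.5, -275.0, 94.0]] [  94.7  -25.2 -143.7]
```

View pics/side12.png

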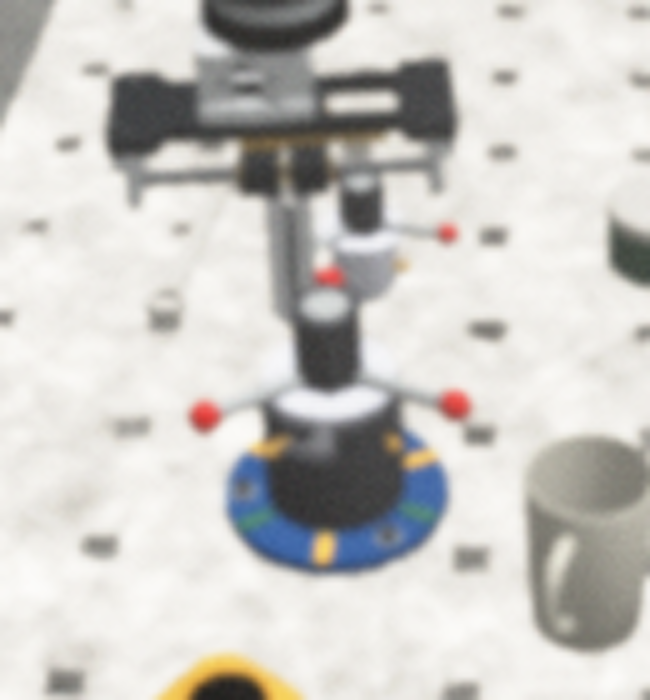

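Emit:
arm_command(series=[[0,[0,2,-5],0],[0,[0,4,-12],0],[0,[0,5,-18],0],[0,[-10,5,-20],0],[0,[-50,5,-22],0],[0,[-100,5,-25],0],[0,[-130,10,-60],0],[0,[-130,20,-120],0],[0,[-130,20,-120],0],[0,[-130,20,-120],0]])

```text
clock: 15.55
eef_pos: [390.2, -176.6, 218.7]
eef_rot: [-1.123, 1.567, -1.012]
wrist_force: [0.3, -0.1, 0.0]
finger_gap: 0.5
```

```bash
python3 - <<'E'
from meas import *
go((400,-150,200))
d=cam('side'); save(d,'side13.png',(220,150,350,290),5)
c=cam('top'); save(c,'top13.png',(280,130,460,290),4)
for n,k,box in(('side',d,(240,195,330,250)),('top',c,(325,185,415,275))):
  b=[p for p,a in blobs(k,(0,120,90),(9,255,255),box)]
  for z in(104,94):
    Q=onplane(k,b,z); v=Q[:,:2]-([533,-230.5] if n=='side' else C0); print(n,z,Q.round(1).tolist(),np.degrees(np.arctan2(v[:,1],v[:,0])).round(1),np.linalg.norm(v,axis=1).round(1))
  X=cloud(k).reshape(-1,3); r=np.linalg.norm(X[:,:2]-C0,axis=1); q=X[(r<18)&(X[:,2]>110)&(X[:,2]<160)]; print(len(q),np.median(q[:,2]) if len(q) else '')
  q=X[(r<34)&(r>25)&(X[:,2]>60)&(X[:,2]<110)]; print('head z',len(q),np.percentile(q[:,2],[25,50,75]).round(1) if len(q) else '')
E
```

```text
t 15.55 pos [ 390.2 -176.6  218.7] x [ 0.002 -0.003 -1.   ] jaw 6.4 gap 0.5 F [ 0.3 -0.1  0. ] q [-0.51  0.01  1.82 -0.    1.3  -0.62]
shift [18.7 25.4 12.7] turn None
side 104 [[528.3, -166.7, 104.0], [600.6, -274.1, 104.0], [474.9, -286.9, 104.0]] [  94.2  -32.8 -135.8] [64.  80.4 81. ]
side 94 [[526.7, -153.0, 94.0], [600.0, -262.0, 94.0], [472.5, -275.0, 94.0]] [  94.7  -25.2 -143.7] [77.7 74.  75.1]
120 134.59075613322258
head z 174 [79.2 89.7 91.5]
top 104 [[599.2, -262.3, 104.0], [525.0, -158.8, 104.0], [472.2, -274.3, 104.0]] [ -23.5   96.8 -146.9] [71.1 75.7 73.8]
top 94 [[600.9, -264.2, 94.0], [525.8, -159.6, 94.0], [472.5, -276.3, 94.0]] [ -24.3   96.3 -145.5] [73.4 74.9 74.7]
169 133.85756526956618
head z 243 [88.7 90.1 91.6]
```

View pics/side13.png

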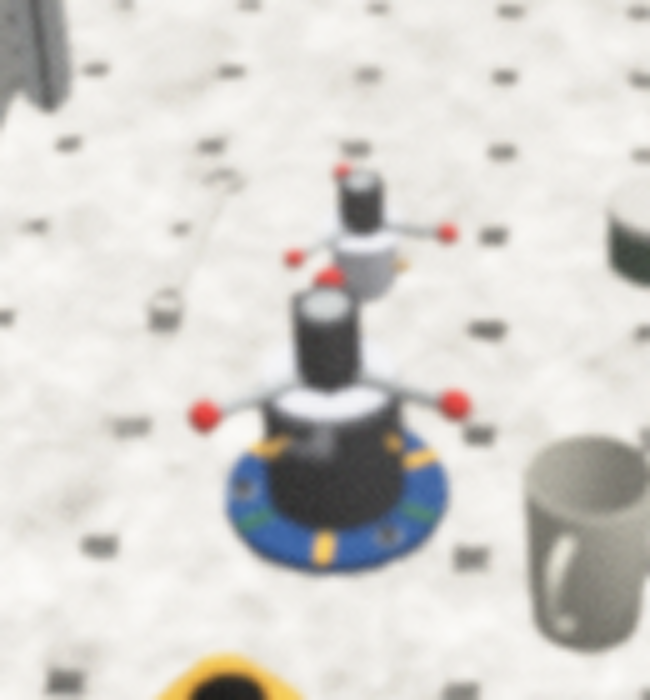

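View pics/top13.png

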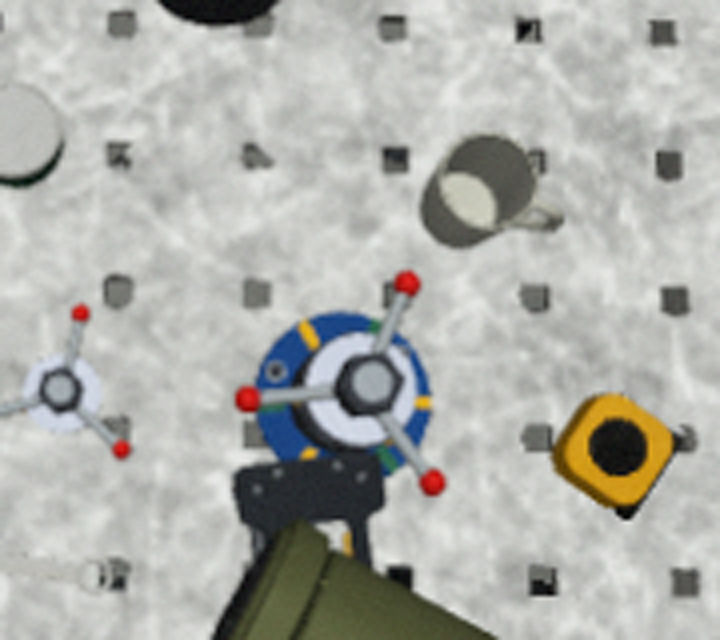

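```bash
python3 -c "
from cell import *
print(sign_off(), read_state()['clock'])"
```

```text
the job is handed in; nothing more can be done
the job is handed in; nothing more can be done
```

The hub is locked in the socket, and I handed the job in at about 15.7 s of the 59 s allowed.

**What I did:** I picked up the larger hub by its hexagon, turned it 35° clockwise and lowered it into the socket. The lugs went down the slots over the yellow marks and met the track with light contact, with the tool tip at z = 117 mm. I then let go. With the closed fingers I pushed one spoke about 52° clockwise until the hub dropped, then backed off and raised the arm clear.

**Last checks:**
- **Height:** the hexagon top reads 134 mm in the top camera and 134.6 mm in the side camera, against 134 mm expected when locked.
- **Angle:** the spokes lie at about -24°, 96° and -145°. The green marks, taken from the yellow ones, should be at about -25°, 95° and -145°.
- **Arm:** it is clear of everything, and the wrist force is about 0 N.
- **Bystanders:** the tin, mug, tape measure and spanner look where they were in the last pictures; I did not re-measure them.

**Disagreements:** the side camera placed the hub 3 to 4 mm further in y than the top camera. This did not affect the fit. The highest force reading I saw was about 12 N, when the lugs met the track; force was only read at the end of each move.

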